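# Put the jumbo dominoes back in their push-to-open games chest

## Task

Games hour is over: put the jumbo dominoes away. Press the free edge of the games chest's lid until its catch lets go and let the lid rise against your hand to fully open, without letting it bang open; then set every banded pile of dominoes, pips up, right down flat in a pocket of its own (they are snug; tilting a pile in along one wall is the easy way), and press the lid shut until the catch holds it. Leave the tin, the mug and the biscuit cutters where they stand.

Things in the scene. Friction and masses are not known exactly. Their poses are not given: they have to be found in the camera images.
- chest: wooden games chest, 261 x 241 mm, rim 78 mm high, fixed on the table. Origin: centre of its underside; x along its long side, away from the robot, y towards the hinged (left) wall, z up. Walls 8 mm; inside 245 x 225 mm. In it a felt tray, top 24 mm above the table, with four pockets: between them 22 mm of tray along x, 34 mm along y; 12 mm to the end walls, 34 mm to the right wall, 54 mm to the left wall.
- lid (a joint): lid angle about the hinge, rad: 0 shut, level with the rim; grows as the right-hand free edge rises; 2.45 at its stop, leaning well back past upright, where it stays. Press the free edge 9 to 10 mm down (-0.043 rad, 2 to 4 N, then a firm stop): the catch lets go and the hinge spring swings the lid up, at over 4 rad/s if free. It presses up on a finger with 1 to 2 N, so it follows one that backs away.
- lid_hinge (a point): middle of the lid's hinge line, on top of the chest's left wall, 78 mm above the table (axes as the chest's). Lid of plywood, no handle: 242 mm along x, 223.5 mm from hinge to free edge, 10 mm thick, upper face on the hinge line, inset between the walls.
- lid_edge (a point): middle of the lid's free edge, upper face; moves with the lid (y towards the hinge, z out of the upper, outer face). To shut: push the outer face over and down against the spring, press this edge to its firm stop (-0.04 rad, up to 10 N) and let go: it rises to 0 and the catch holds, if the lid had been open 5 s or more. Under it hangs a 40 mm steel striker.
- catch_mid (a point): middle of the plastic catch inside the chest's right wall: 36 mm along x, 30 mm high, standing 9 mm out from the wall; the lid's striker goes into it
- pocket0 (a point): centre of the floor of the near right pocket of the chest, 8 mm above the table (axes as the chest's). Pocket 99.5 mm along x, 51.5 mm along y, 16 mm deep: under 2 mm of play on each side of a pile, whose upper 32 mm stand clear of it
- pocket1 (a point): centre of the floor of the near left pocket of the chest, 8 mm above the table (axes as the chest's). Pocket 99.5 mm along x, 51.5 mm along y, 16 mm deep: under 2 mm of play on each side of a pile, whose upper 32 mm stand clear of it
- pocket2 (a point): centre of the floor of the far right pocket of the chest, 8 mm above the table (axes as the chest's). Pocket 99.5 mm along x, 51.5 mm along y, 16 mm deep: under 2 mm of play on each side of a pile, whose upper 32 mm stand clear of it
- pocket3 (a point): centre of the floor of the far left pocket of the chest, 8 mm above the table (axes as the chest's). Pocket 99.5 mm along x, 51.5 mm along y, 16 mm deep: under 2 mm of play on each side of a pile, whose upper 32 mm stand clear of it
- pile0: pile of four jumbo wooden dominoes held by a paper band about its middle, one solid block: 96 mm along its x, 48 mm along its y, 48 mm high, 0.17 kg; origin in the centre of its underside, z up. Starts flat on the table on the robot's right, pips up; may be absent. All piles are alike in size and fit any pocket either way round
- pile1: pile of four jumbo wooden dominoes held by a paper band about its middle, one solid block: 96 mm along its x, 48 mm along its y, 48 mm high, 0.17 kg; origin in the centre of its underside, z up. Starts flat on the table on the robot's right, pips up; may be absent. All piles are alike in size and fit any pocket either way round
- pile2: pile of four jumbo wooden dominoes held by a paper band about its middle, one solid block: 96 mm along its x, 48 mm along its y, 48 mm high, 0.17 kg; origin in the centre of its underside, z up. Starts flat on the table on the robot's right, pips up; may be absent. All piles are alike in size and fit any pocket either way round
- pile3: pile of four jumbo wooden dominoes held by a paper band about its middle, one solid block: 96 mm along its x, 48 mm along its y, 48 mm high, 0.17 kg; origin in the centre of its underside, z up. Starts flat on the table on the robot's right, pips up; may be absent. All piles are alike in size and fit any pocket either way round
- biscuit_tin: round lidded biscuit tin, 130 mm across, 68 mm high, origin under its centre; not part of the job
- mug: white mug, 80 mm across, 95 mm high, handle at its +y, origin under its centre; not part of the job
- star_cutter: steel star-shaped biscuit cutter, 84 mm across, 26 mm high, origin under its centre; not part of the job
- house_cutter: steel house-shaped biscuit cutter, 75 x 52 mm, 26 mm high, origin under its middle; not part of the job
Not all that is in view belongs to the job. What is shaped like the pile0 but turquoise is not meant.

How it is judged:
By the outcome, as a careful person would: the job done as asked, in the order asked, and still so for the second after the job is handed in, with the robot touching nothing.
Of pile0, pile1, pile2, pile3 only 3 to 4 are there at a start; the rules pass over those that are not, and their reading is None.
At some moment in a run one of pile0, pile1, pile2, pile3 may be knocked a few centimetres aside while the robot is not near it.
It also fails if it takes over 208 s, if anything falls off the work surface, if the arm or the gripper's body presses on something with over 40 N, if the wrist force passes 120 N, or if a joint passes its speed limit or range.

## Robot

A 6-joint arm with a two-finger parallel gripper is mounted at the origin on the work surface. World frame = base frame: x ahead of the robot, y to its left, z up, the work surface at z = 0. Lengths are in m, angles in degrees, forces in N, time in s.
With the tool pointing down it reaches from about 0.4 to 0.825 m from the base axis. Payload 7 kg.
Tool frame: the origin (TCP) lies on the centre line of the jaws, within the pads' length; the fingertips stand r.tip_reach ahead of it and the grasp point (between the pads) is the TCP (r.tip_reach is the distance from the TCP to the fingertips, in m); z points along the fingers, y is the line along which they close (so a half turn about z gives the same grasp; the last joint's range is limited). The gripper opens to 88 mm and grips with 3 to 60 N. Pads are 19 mm wide; open, the fingers measure 130 mm over their backs; the gripper's body (78 mm by 193 mm) begins 47 mm behind the grasp point.
Start: joints at [80.564, 20.546, 0.682, 0, -70.136, -16.507], TCP at [0.295, 0.607, 0.246] pointing down, gripper open.
Joint ranges: [-176.03, 176.03], [-82.01, 121.73], [-58.28, 71.71], [-173.87, 95.51], [-174.79, -0.11], [-173.66, 173.66]. Speed limits (degrees/s): [136.94, 136.94, 172.46, 180, 180, 180].

## Interface

Orientations are given as [roll, pitch, yaw] about the fixed x, y, z axes, in that order (R = Rz(yaw) Ry(pitch) Rx(roll)).
In Python, from plant import sensors, cams, r gives the robot as it stands.
- The arm moves only by the tool drive_tool, never from a script. Its argument "rows" is a list of rows, each an object of numbers: "fingers": the gripper's target within -1 to 1 (fully open at 1, half-way at 0, shut at -1); "x", "y", "z": the shift along the tool's x, y, z in m; "spin": the turn about the tool's z in rad. A call has 1 to 10 rows; each row is the pose to reach, as a shift and turn from the pose commanded when the call began, along the tool's axes at that moment; what a row does not reach only later rows make up. A row lasts 1/8 s, in which the tool goes at most 62.5 mm and 10.7 degrees, less where a joint would pass 70% of its speed; a pose out of reach is approached as far as the arm can. A call with a gripper value outside its range is refused whole. The fingers move at their own pace and stop on an object; "newtons" is the grip in N (left out, the last holds). Time passes only in rows, so rows that repeat a pose let the fingers close. It gives the time, the measured TCP pose, the force, the opening and the grip force at its end, in the units of the state.
- sensors.get_state(): the state, without advancing time (a new reading comes with each control period).
- cams.capture(name): name is "scene" or "top"; returns a dict with "pixels" (420x560x3 uint8, red, green, blue), "intrinsics" (3x3 intrinsics, pixels), "k1" (the pictures are not rectified: a ray, as slopes to the right and down, at radius r is drawn at 1 + k1 r^2 times it, then the intrinsics apply), "eye" and "orientation" of the camera in the world. Camera axes: x right, y up, looking along -z (the intrinsics and any distortion apply to the point x, -y, -z); pixel columns grow to the right and rows downward; lengths in m; the calibration is good to about 2 mm. A picture is of the moment at which its call begins. There is no depth.
- r.close_job(): hands the job in; it is judged then, once.
The state is a dict: "time_s": time; "joints": joint angles; "qd": joint speeds; "joint_torque": joint torques, N m; "tcp_pos": TCP position; "eef_rot": TCP orientation; "contact_force": force on the tool from outside, world axes, zero at the start; "moment": the same for the moment, N m; "gripper_width": finger opening in m; "gripper_force": force on a finger pad.
Only numpy, scipy, OpenCV 4.12 (cv2) and the standard library are available. Lean on these libraries where they do the work, as an engineer would, in place of code of your own. Each camera call takes 0.05 s, during which the arm holds its last target. There are 200 camera calls.

## Working session

There is one attempt and no reset: what is moved stays moved. The work goes in short steps, Python scripts to look and compute and a tool call to move; the robot and the scene stay as the last step left them, time stands still between calls to the robot, and variables do not carry over. Pictures are saved under pics/ and viewed, at most 14 in all, crops included, and the job is handed in when it is done.

Besides the shell and the picture viewer there is one more tool, called after "Request:" by a JSON object that holds its "op" and its "data". drive_tool: Moves the arm, as the interface text tells. Its arguments: {"type":"object","properties":{"rows":{"type":"array"},"newtons":{"type":"number"}},"required":["rows"]}

```bash
ls; mkdir -p pics; cat > h.py <<'E'
import numpy as np, cv2
from plant import sensors, cams, r
from scipy.spatial.transform import Rotation as R
def rot(o):
    o=np.array(o,float)
    return o if o.shape==(3,3) else R.from_euler('xyz',o,degrees=True).as_matrix()
def snap(name,fn):
    c=cams.capture(name); cv2.imwrite('pics/'+fn+'.png',c['pixels'][:,:,::-1]); np.save('pics/'+fn+'.npy',c,allow_pickle=True); return c
def load(fn): return np.load('pics/'+fn+'.npy',allow_pickle=True).item()
def world(c,uv,z):
    K=np.array(c['intrinsics'],float); uv=np.array(uv,float).reshape(-1,2)
    d=cv2.undistortPoints(uv.reshape(-1,1,2),K,np.array([c['k1'],0,0,0.])).reshape(-1,2)
    v=np.c_[d[:,0],-d[:,1],-np.ones(len(d))]@rot(c['orientation']).T
    e=np.array(c['eye']); return e+v*((z-e[2])/v[:,2])[:,None]
def pix(c,P):
    P=np.array(P,float).reshape(-1,3); q=(P-np.array(c['eye']))@rot(c['orientation'])
    q=np.c_[q[:,0],-q[:,1],-q[:,2]]
    return cv2.projectPoints(q,np.zeros(3),np.zeros(3),np.array(c['intrinsics'],float),np.array([c['k1'],0,0,0.]))[0].reshape(-1,2)
E
python3 - <<'E'
from h import *
for n in('top','scene'):
    c=snap(n,n+'0'); print(n,c['eye'],c['orientation'],c['intrinsics'],c['k1'])
print(sensors.get_state(), r.tip_reach)
a=np.hstack([cv2.imread('pics/top0.png'),cv2.imread('pics/scene0.png')])
E
```

```text
pics
top [ 0.44253085 -0.01403401  1.28194932] [  5.48670167   0.89054756 -90.58657421] [[380.03392296   0.         275.11158901]
 [  0.         380.03392296 211.11793476]
 [  0.           0.           1.        ]] -0.03891089957384626
scene [ 1.3494927  -0.18954921  0.75941313] [49.76181202 -0.30516334 76.36740826] [[413.02139816   0.         275.50959462]
 [  0.         413.02139816 202.2590533 ]
 [  0.           0.           1.        ]] -0.0223688831170469
{'time_s': 0.1, 'joints': array([ 8.05667459e+01,  2.05862978e+01,  6.39087753e-01, -1.71815465e-02,
       -7.01366772e+01, -1.65069518e+01]), 'qd': array([-0.08525723, -0.16106549,  0.04723637,  0.05156326, -0.01943322,
        0.04899189]), 'joint_torque': array([-2.13474130e-03, -5.84162092e+01,  2.93751240e+01,  7.01535031e+00,
        1.01768947e-02, -5.56643772e-05]), 'tcp_pos': array([0.29511196, 0.60661002, 0.24473027]), 'eef_rot': array([ 1.79914980e+02, -8.35010874e-03, -2.59460494e+01]), 'contact_force': array([ 0.1075115 ,  0.29054488, -0.28610496]), 'moment': array([0.00027421, 0.01128154, 0.03164282]), 'gripper_force': 0.0, 'gripper_width': 0.08774735106103441} 0.019
```

View pics/top0.png

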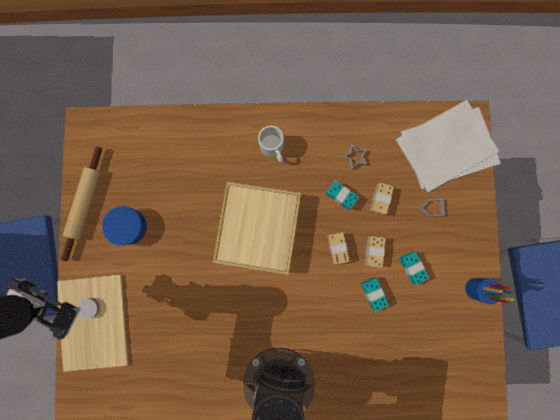

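View pics/scene0.png

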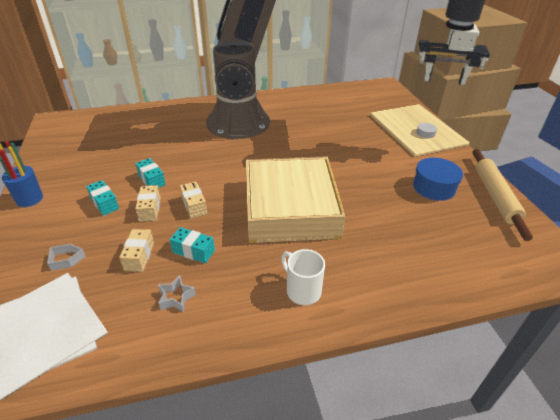

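Top view: image up is +x, left is +y. The chest lid is centred at (258,228). The cream piles, which fit the description, are at (382,198), (339,248) and (376,251). The turquoise ones at (342,195), (415,268) and (375,294) are decoys. The scene view agrees. I'll confirm in one crop.

```bash
cat >> h.py <<'E'
def crop(fn,out,x0,y0,x1,y1,s):
    im=cv2.imread('pics/'+fn+'.png')[y0:y1,x0:x1]; cv2.imwrite('pics/'+out+'.png',cv2.resize(im,None,fx=s,fy=s,interpolation=cv2.INTER_CUBIC))
def piles(c,roi=(310,170,440,320),z=0.048,box=(0.096,0.048)):
    "cream+white blobs -> (x,y,yaw of long axis)"
    hsv=cv2.cvtColor(c['pixels'],cv2.COLOR_RGB2HSV); m=np.zeros(hsv.shape[:2],np.uint8)
    x0,y0,x1,y1=roi; h,s,v=[hsv[y0:y1,x0:x1,i].astype(int) for i in range(3)]
    m[y0:y1,x0:x1]=((v>150)&(s<150)&~((h>75)&(h<105)&(s>90)))*255
    m=cv2.morphologyEx(m,cv2.MORPH_CLOSE,np.ones((3,3)))
    n,l,st,ce=cv2.connectedComponentsWithStats(m); out=[]
    for i in range(1,n):
        if st[i,4]<250: continue
        ct=cv2.findContours((l==i).astype(np.uint8),cv2.RETR_EXTERNAL,cv2.CHAIN_APPROX_NONE)[0][0].reshape(-1,2)
        w=world(c,ct,z)[:,:2]*1000
        (cx,cy),(a,b),t=cv2.minAreaRect(w.astype(np.float32))
        if a<b: t+=90
        out.append((ce[i].round(),st[i,4],round(cx),round(cy),round((t+90)%180-90,1),round(max(a,b)),round(min(a,b))))
    return out
E
python3 - <<'E'
from h import *
c=load('top0'); 
for p in piles(c): print(p)
crop('top0','crop0',205,165,445,325,3)
E
```

```text
(array([428., 179.]), np.int32(421), 657, -498, 89.4, 80, 70)
(array([382., 198.]), np.int32(455), 601, -345, -14.7, 97, 54)
(array([338., 248.]), np.int32(471), 440, -198, 10.6, 97, 50)
(array([375., 252.]), np.int32(497), 422, -315, -7.8, 109, 55)
```

View pics/crop0.png

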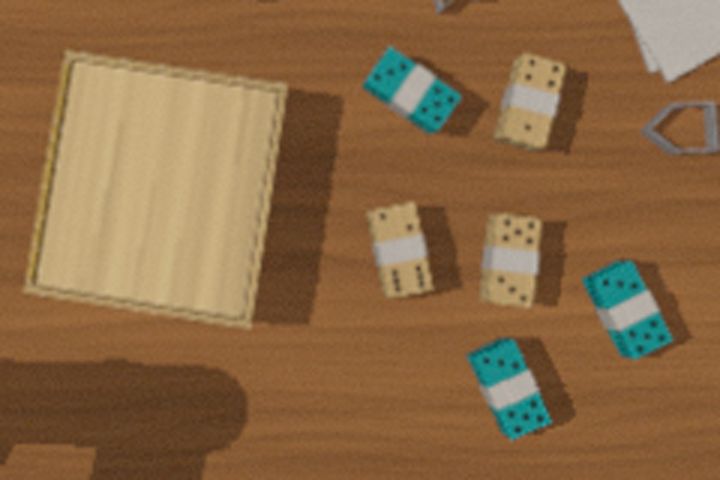

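```bash
cat >> h.py <<'E'
from scipy.optimize import minimize
def boxfit(c,p,size,z0=0.,kind='pile',S=6):
    "fit box silhouette; p=(x,y,yawdeg)"
    L,W,H=size
    def hull(q):
        Rz=R.from_euler('z',q[2],degrees=True).as_matrix()
        P=np.array([[a*L/2,b*W/2,h] for a in(-1,1) for b in(-1,1) for h in(z0,z0+H)])@Rz.T+[q[0],q[1],0]
        return cv2.convexHull(pix(c,P).astype(np.float32)).reshape(-1,2)
    h0=hull(p); x0,y0=np.floor(h0.min(0)-6).astype(int); x1,y1=np.ceil(h0.max(0)+6).astype(int)
    im=cv2.resize(c['pixels'][y0:y1,x0:x1],None,fx=S,fy=S,interpolation=cv2.INTER_LINEAR)
    hsv=cv2.cvtColor(im,cv2.COLOR_RGB2HSV).astype(int); h,s,v=hsv[...,0],hsv[...,1],hsv[...,2]
    m=((v>125)&(s<140)).astype(np.float32)
    m=cv2.morphologyEx(m,cv2.MORPH_CLOSE,np.ones((3*S,3*S)))
    def cost(q):
        k=np.zeros(m.shape,np.uint8); pts=((hull(q)-[x0,y0]+.5)*S-.5)
        cv2.fillPoly(k,[np.round(pts*16).astype(np.int32)],1,shift=4)
        return np.abs(m-k).sum()/k.sum()
    p=np.array(p,float); sim=np.array([p,p+[.01,0,0],p+[0,.01,0],p+[0,0,6]])
    r=minimize(cost,p,method='Nelder-Mead',options=dict(initial_simplex=sim,xatol=1e-4,fatol=1e-4))
    return r.x.round(4),round(r.fun,3)
E
python3 - <<'E'
from h import *
c=load('top0')
for p in [(.601,-.345,-14.7),(.44,-.198,10.6),(.422,-.315,-7.8)]: print(boxfit(c,p,(.096,.048,.048)))
cor=np.array([[67,52],[287,85],[250,327],[25,291]])/3+[205,165]-.33
w=world(c,cor,.078)[:,:2]; print(w.round(4),w.mean(0))
for i in range(4):
    d=w[(i+1)%4]-w[i]; print(np.hypot(*d).round(4),np.degrees(np.arctan2(d[1],d[0])).round(1))
s=load('scene0')
for p in [(.601,-.345,-14.7),(.44,-.198,10.6),(.422,-.315,-7.8)]: print('scene',boxfit(s,p,(.096,.048,.048)))
p=np.r_[w.mean(0),-8]; print(boxfit(c,p,(.261,.241,.078)))
E
```

```text
(array([  0.6015,  -0.3494, -17.1403]), np.float64(0.056))
(array([ 0.4397, -0.2003, 10.7544]), np.float64(0.064))
(array([ 0.4266, -0.3216, -8.1675]), np.float64(0.061))
[[ 0.6542  0.1572]
 [ 0.6156 -0.0777]
 [ 0.3609 -0.0349]
 [ 0.4004  0.2012]] [0.50777679 0.06145151]
0.2381 -99.3
0.2582 170.5
0.2394 80.5
0.2576 -9.8
scene (array([  0.6014,  -0.3488, -18.3609]), np.float64(0.114))
scene (array([ 0.4397, -0.1999, 12.0282]), np.float64(0.096))
scene (array([  0.4306,  -0.3213, -10.0595]), np.float64(0.208))
(array([ 0.5079,  0.0613, -9.5095]), np.float64(0.023))
```

Three piles are present, all cream. The fits give:

| Object | x, y (m) | Yaw |
|---|---|---|
| Chest | (0.508, 0.061) | -9.6° |
| Pile | (0.601, -0.349) | -17° |
| Pile | (0.440, -0.200) | 11° |
| Pile | (0.428, -0.321) | -9° |

Next is the approach to the lid's free edge.

```bash
cat >> h.py <<'E'
C=np.array([.508,.0614]); CY=-9.6
def ch(x,y):
    a=np.radians(CY); return C+[x*np.cos(a)-y*np.sin(a), x*np.sin(a)+y*np.cos(a)]
def delta(cmd,tgt):
    "cmd,tgt=(x,y,z,yaw deg), tool down -> tool-frame x,y,z,spin(rad)"
    a=np.radians(cmd[3]); d=np.array(tgt[:3])-cmd[:3]
    s=(cmd[3]-tgt[3]+180)%360-180
    return dict(x=round(float(d[0]*np.cos(a)+d[1]*np.sin(a)),4),y=round(float(d[0]*np.sin(a)-d[1]*np.cos(a)),4),z=round(-float(d[2]),4),spin=round(float(np.radians(s)),4))
def lidpath(th,w=.010,L=.2235):
    "tip centre chest y, tip z following the lid"
    if th<np.pi/2:
        rho=.2155-(.2155-.19)*max(th,0)/(np.pi/2); return .1125-rho*np.cos(th)+w, .078+rho*np.sin(th)
    return .1125-L*np.cos(th)+w, .078+L*np.sin(th)-.0335
E
python3 - <<'E'
from h import *
print(delta((.295,.607,.246,-25.943),(*ch(0,-.093),.16,-99.6)))
for th in np.arange(-.05,2.6,.1):
    y,z=lidpath(th); print(round(th,2),(np.array([-.093-y,-(z-.078)])*1000).round(1))
E
```

```text
{'x': 0.4564, 'y': 0.4867, 'z': 0.086, 'spin': 1.2856}
-0.05 [-0.3 10.8]
0.05 [ -1.1 -10.7]
0.15 [ -4.8 -31.8]
0.25 [-10.6 -52.3]
0.35 [-18.4 -71.9]
0.45 [-28.  -90.6]
0.55 [ -39.4 -108. ]
0.65 [ -52.3 -124. ]
0.75 [ -66.7 -138.6]
0.85 [ -82.4 -151.5]
0.95 [ -99.1 -162.7]
1.05 [-116.8 -172.1]
1.15 [-135.1 -179.7]
1.25 [-153.9 -185.2]
1.35 [-173.1 -188.9]
1.45 [-192.4 -190.6]
1.55 [-211.5 -190.3]
1.65 [-233.2 -189.3]
1.75 [-255.3 -186.4]
1.85 [-277.1 -181.3]
1.95 [-298.2 -174.1]
2.05 [-318.5 -164.8]
2.15 [-337.8 -153.5]
2.25 [-355.9 -140.4]
2.35 [-372.6 -125.5]
2.45 [-387.6 -109. ]
2.55 [-401.   -91.1]
```

Request:
{"op": "drive_tool", "data": {"rows": [{"x": 0.046,"y": 0.049,"z": 0,"spin": 0.13,"fingers": -1},{"x": 0.091,"y": 0.097,"z": 0,"spin": 0.26,"fingers": -1},{"x": 0.137,"y": 0.146,"z": 0,"spin": 0.39,"fingers": -1},{"x": 0.18,"y": 0.192,"z": 0,"spin": 0.52,"fingers": -1},{"x": 0.22,"y": 0.235,"z": 0,"spin": 0.65,"fingers": -1},{"x": 0.26,"y": 0.277,"z": 0,"spin": 0.78,"fingers": -1},{"x": 0.3,"y": 0.32,"z": 0,"spin": 0.91,"fingers": -1},{"x": 0.34,"y": 0.363,"z": 0,"spin": 1.04,"fingers": -1},{"x": 0.38,"y": 0.405,"z": 0.02,"spin": 1.16,"fingers": -1},{"x": 0.42,"y": 0.448,"z": 0.04,"spin": 1.286,"fingers": -1}]}}

```text
time_s: 1.35
tcp_pos: [0.4773, 0.0186, 0.2054]
eef_rot: [-179.9, 0.0, -99.8]
contact_force: [0.6, 1.1, 0.0]
gripper_width: 0.0005
gripper_force: 0.0
```

Request:
{"op": "drive_tool", "data": {"rows": [{"x": 0.025,"y": 0,"z": 0.02,"fingers": -1},{"x": 0.049,"y": -0.018,"z": 0.046,"fingers": -1},{"x": 0.049,"y": -0.018,"z": 0.046,"fingers": -1},{"x": 0.049,"y": -0.018,"z": 0.046,"fingers": -1}]}}

```text
invalid input
```

Request:
{"op": "drive_tool", "data": {"rows": [{"x": 0.025,"y": -0.012,"z": 0.02,"spin": 0,"fingers": -1},{"x": 0.047,"y": -0.024,"z": 0.046,"spin": 0,"fingers": -1},{"x": 0.047,"y": -0.024,"z": 0.046,"spin": 0,"fingers": -1},{"x": 0.047,"y": -0.024,"z": 0.046,"spin": 0,"fingers": -1}]}}

```text
time_s: 1.85
tcp_pos: [0.4929, -0.0299, 0.1598]
eef_rot: [-180.0, -0.0, -99.6]
contact_force: [0.3, 0.4, 0.2]
gripper_width: 0.0004
gripper_force: 0.0
```

```bash
python3 - <<'E'
from h import *
s=sensors.get_state(); print(s['tcp_pos'],s['eef_rot'],ch(0,-.093))
snap('scene','s1'); crop('s1','s1c',200,80,400,230,3)
E
```

```text
[ 0.49289125 -0.02991416  0.15982996] [-1.79999746e+02 -1.00019058e-02 -9.96440365e+01] [ 0.49249051 -0.03029763]
```

View pics/s1c.png

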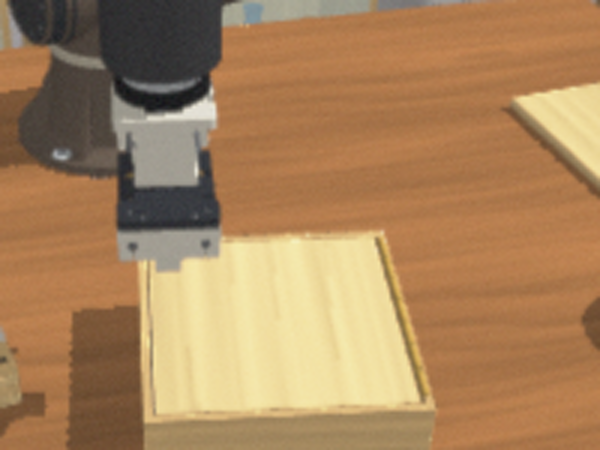

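Tool sits over the free edge, at chest y ≈ -0.093, correctly oriented. Pressing next.

Request:
{"op": "drive_tool", "data": {"rows": [{"x": 0,"y": 0,"z": 0.03,"spin": 0,"fingers": -1},{"x": 0,"y": 0,"z": 0.055,"spin": 0,"fingers": -1},{"x": 0,"y": 0,"z": 0.062,"spin": 0,"fingers": -1},{"x": 0,"y": 0,"z": 0.065,"spin": 0,"fingers": -1},{"x": 0,"y": 0,"z": 0.068,"spin": 0,"fingers": -1},{"x": 0,"y": 0,"z": 0.07,"spin": 0,"fingers": -1},{"x": 0,"y": 0,"z": 0.071,"spin": 0,"fingers": -1},{"x": 0,"y": 0,"z": 0.071,"spin": 0,"fingers": -1}]}}

```text
time_s: 2.9
tcp_pos: [0.4934, -0.0299, 0.0889]
eef_rot: [-179.9, 0.0, -99.6]
contact_force: [0.5, 1.3, 1.8]
gripper_width: 0.0004
gripper_force: 0.9
```

Request:
{"op": "drive_tool", "data": {"rows": [{"x": 0,"y": 0,"z": 0.001,"spin": 0,"fingers": -1},{"x": 0,"y": 0,"z": 0.002,"spin": 0,"fingers": -1},{"x": 0,"y": 0,"z": 0.003,"spin": 0,"fingers": -1},{"x": 0,"y": 0,"z": 0.003,"spin": 0,"fingers": -1}]}}

```text
time_s: 3.4
tcp_pos: [0.4936, -0.0299, 0.0881]
eef_rot: [-179.9, 0.0, -99.6]
contact_force: [-9.6, 4.3, 30.9]
gripper_width: 0.0
gripper_force: 15.3
```

Request:
{"op": "drive_tool", "data": {"rows": [{"x": 0,"y": 0,"z": -0.002,"spin": 0,"fingers": -1},{"x": 0,"y": 0,"z": -0.006,"spin": 0,"fingers": -1},{"x": 0,"y": 0,"z": -0.011,"spin": 0,"fingers": -1},{"x": -0.001,"y": 0,"z": -0.017,"spin": 0,"fingers": -1},{"x": -0.001,"y": 0,"z": -0.022,"spin": 0,"fingers": -1},{"x": -0.003,"y": 0,"z": -0.032,"spin": 0,"fingers": -1},{"x": -0.003,"y": 0,"z": -0.032,"spin": 0,"fingers": -1}]}}

```text
time_s: 4.28
tcp_pos: [0.4938, -0.0268, 0.1185]
eef_rot: [-179.9, 0.0, -99.6]
contact_force: [-0.2, -0.2, 0.7]
gripper_width: 0.0006
gripper_force: 0.5
```

Request:
{"op": "drive_tool", "data": {"rows": [{"x": -0.002,"y": 0,"z": -0.011,"spin": 0,"fingers": -1},{"x": -0.005,"y": 0,"z": -0.021,"spin": 0,"fingers": -1},{"x": -0.008,"y": 0,"z": -0.031,"spin": 0,"fingers": -1},{"x": -0.015,"y": 0,"z": -0.051,"spin": 0,"fingers": -1},{"x": -0.025,"y": 0,"z": -0.07,"spin": 0,"fingers": -1},{"x": -0.036,"y": 0,"z": -0.087,"spin": 0,"fingers": -1},{"x": -0.049,"y": 0,"z": -0.103,"spin": 0,"fingers": -1},{"x": -0.056,"y": 0,"z": -0.11,"spin": 0,"fingers": -1},{"x": -0.056,"y": 0,"z": -0.11,"spin": 0,"fingers": -1}]}}

```text
time_s: 5.4
tcp_pos: [0.5029, 0.0287, 0.2279]
eef_rot: [-180.0, 0.0, -99.6]
contact_force: [-0.4, 0.5, 0.1]
gripper_width: 0.0001
gripper_force: 0.3
```

```bash
python3 - <<'E'
from h import *
s=sensors.get_state(); print(s['contact_force'])
snap('scene','s2'); crop('s2','s2c',180,40,400,240,3)
E
```

```text
[-0.35952743  0.46226302  0.08775403]
```

View pics/s2c.png

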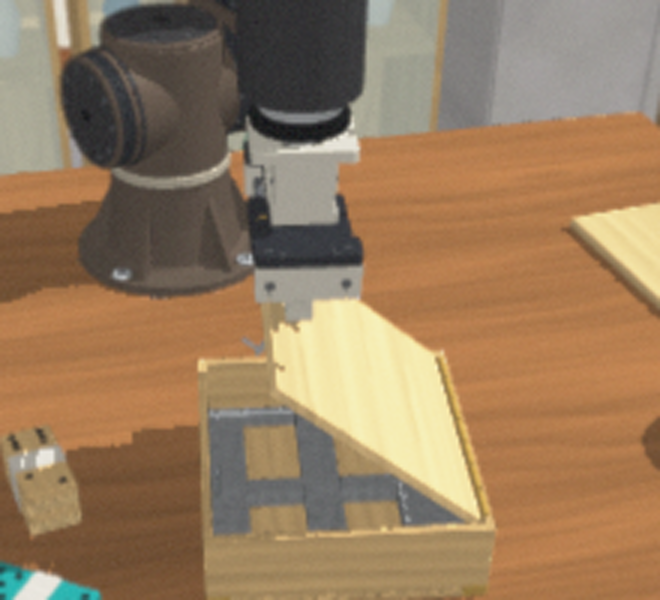

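The lid follows the finger at about 0.7 rad, and the pockets are visible. Continuing the arc.

Request:
{"op": "drive_tool", "data": {"rows": [{"x": -0.008,"y": 0,"z": -0.008,"spin": 0,"fingers": -1},{"x": -0.023,"y": 0,"z": -0.02,"spin": 0,"fingers": -1},{"x": -0.04,"y": 0,"z": -0.032,"spin": 0,"fingers": -1},{"x": -0.058,"y": 0,"z": -0.041,"spin": 0,"fingers": -1},{"x": -0.076,"y": 0,"z": -0.049,"spin": 0,"fingers": -1},{"x": -0.095,"y": 0,"z": -0.054,"spin": 0,"fingers": -1},{"x": -0.114,"y": 0,"z": -0.058,"spin": 0,"fingers": -1},{"x": -0.133,"y": 0,"z": -0.06,"spin": 0,"fingers": -1},{"x": -0.152,"y": 0,"z": -0.059,"spin": 0,"fingers": -1}]}}

```text
time_s: 6.58
tcp_pos: [0.5283, 0.1794, 0.2865]
eef_rot: [-180.0, 0.0, -99.6]
contact_force: [0.1, 0.3, 0.0]
gripper_width: 0.0004
gripper_force: 0.2
```

Request:
{"op": "drive_tool", "data": {"rows": [{"x": -0.022,"y": 0,"z": 0.001,"spin": 0,"fingers": -1},{"x": -0.044,"y": 0,"z": 0.004,"spin": 0,"fingers": -1},{"x": -0.066,"y": 0,"z": 0.009,"spin": 0,"fingers": -1},{"x": -0.087,"y": 0,"z": 0.016,"spin": 0,"fingers": -1},{"x": -0.107,"y": 0,"z": 0.025,"spin": 0,"fingers": -1},{"x": -0.126,"y": 0,"z": 0.037,"spin": 0,"fingers": -1},{"x": -0.135,"y": 0,"z": 0.043,"spin": 0,"fingers": -1},{"x": -0.144,"y": 0,"z": 0.05,"spin": 0,"fingers": -1},{"x": -0.144,"y": 0,"z": 0.05,"spin": 0,"fingers": -1}]}}

```text
time_s: 7.7
tcp_pos: [0.552, 0.3203, 0.2359]
eef_rot: [180.0, -0.0, -99.6]
contact_force: [-0.8, -0.4, -0.4]
gripper_width: 0.0002
gripper_force: 0.3
```

```bash
python3 - <<'E'
from h import *
s=sensors.get_state(); print(s['contact_force'])
snap('scene','s3'); crop('s3','s3c',180,0,440,240,3);
E
```

```text
[-0.78459434 -0.38226171 -0.44834084]
```

View pics/s3c.png

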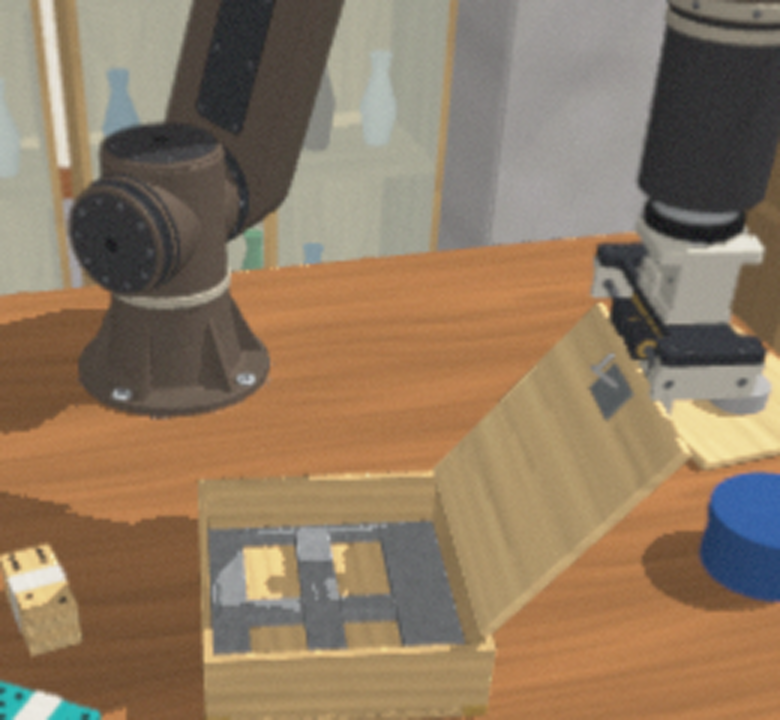

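The lid is at about 2.2 rad. Easing it to the stop, then backing off.

Request:
{"op": "drive_tool", "data": {"rows": [{"x": -0.009,"y": 0,"z": 0.008,"spin": 0,"fingers": -1},{"x": -0.017,"y": 0,"z": 0.015,"spin": 0,"fingers": -1},{"x": -0.025,"y": 0,"z": 0.023,"spin": 0,"fingers": -1},{"x": -0.032,"y": 0,"z": 0.031,"spin": 0,"fingers": -1},{"x": -0.038,"y": 0,"z": 0.037,"spin": 0,"fingers": -1},{"x": -0.044,"y": 0,"z": 0.037,"spin": 0,"fingers": -1},{"x": -0.06,"y": 0,"z": 0.02,"spin": 0,"fingers": -1},{"x": -0.065,"y": 0,"z": -0.03,"spin": 0,"fingers": -1},{"x": -0.065,"y": 0,"z": -0.08,"spin": 0,"fingers": -1},{"x": -0.065,"y": 0,"z": -0.08,"spin": 0,"fingers": -1}]}}

```text
time_s: 9.0
tcp_pos: [0.5644, 0.3851, 0.3221]
eef_rot: [-179.7, 0.4, -99.6]
contact_force: [0.2, 0.5, 0.3]
gripper_width: 0.0005
gripper_force: 0.0
```

```bash
python3 - <<'E'
from h import *
c=snap('top','t4'); s=sensors.get_state(); print(s['tcp_pos'],s['eef_rot'],s['contact_force'])
cmd=(*s['tcp_pos'],s['eef_rot'][2])
for p in [(.6015,-.349,-17.7),(.44,-.200,11.2),(.428,-.3214,-9)]:
    q,f=boxfit(c,p,(.096,.048,.048)); print(q,f, delta(cmd,(q[0],q[1],.20,q[2]-180)))
E
```

```text
[0.56346983 0.38458473 0.31905291] [-179.87679423    0.19321112  -99.62698485] [-0.06997724 -0.65339595 -1.59453298]
[  0.6013  -0.3492 -16.7414] 0.055 {'x': 0.7171, 'y': -0.16, 'z': 0.1191, 'spin': 1.695}
[ 0.4382 -0.2027  9.7174] 0.077 {'x': 0.6, 'y': 0.0253, 'z': 0.1191, 'spin': 1.2332}
[ 0.4256 -0.3216 -7.563 ] 0.073 {'x': 0.7193, 'y': 0.0178, 'z': 0.1191, 'spin': 1.5348}
```

View pics/t4.png

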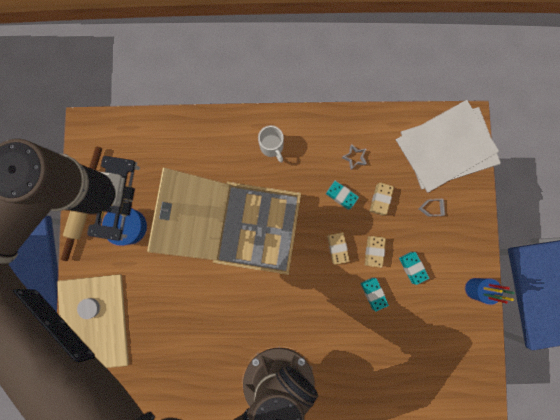

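The lid stands open, the piles are unmoved and the pockets are visible. Picking the pile at (0.439, -0.202) first.

Request:
{"op": "drive_tool", "data": {"rows": [{"x": 0.06,"y": 0.002,"z": 0,"spin": 0.12,"fingers": 0.5},{"x": 0.12,"y": 0.005,"z": 0,"spin": 0.24,"fingers": 0.5},{"x": 0.18,"y": 0.007,"z": 0,"spin": 0.36,"fingers": 0.5},{"x": 0.24,"y": 0.01,"z": 0,"spin": 0.48,"fingers": 0.5},{"x": 0.3,"y": 0.012,"z": 0,"spin": 0.61,"fingers": 0.5},{"x": 0.36,"y": 0.015,"z": 0,"spin": 0.73,"fingers": 0.5},{"x": 0.42,"y": 0.017,"z": 0.01,"spin": 0.85,"fingers": 0.5},{"x": 0.48,"y": 0.02,"z": 0.04,"spin": 0.97,"fingers": 0.5},{"x": 0.54,"y": 0.022,"z": 0.08,"spin": 1.1,"fingers": 0.5},{"x": 0.6,"y": 0.025,"z": 0.12,"spin": 1.22,"fingers": 0.5}]}}

```text
time_s: 10.3
tcp_pos: [0.4409, -0.1853, 0.2083]
eef_rot: [180.0, -0.0, -169.8]
contact_force: [0.7, 0.5, 0.8]
gripper_width: 0.0658
gripper_force: 0.0
```

Request:
{"op": "drive_tool", "data": {"rows": [{"x": 0,"y": 0,"z": 0.03,"spin": 0,"fingers": 0.5},{"x": 0,"y": 0,"z": 0.06,"spin": 0,"fingers": 0.5},{"x": 0,"y": 0,"z": 0.08,"spin": 0,"fingers": 0.5},{"x": 0,"y": 0,"z": 0.08,"spin": 0,"fingers": 0.5}]}}

```text
time_s: 10.8
tcp_pos: [0.4403, -0.1838, 0.1278]
eef_rot: [179.9, -0.3, -169.6]
contact_force: [0.2, -0.5, 0.1]
gripper_width: 0.0657
gripper_force: 0.0
```

```bash
python3 - <<'E'
from h import *
s=sensors.get_state(); print(s['tcp_pos'],s['eef_rot'],s['gripper_width'])
print(delta((*s['tcp_pos'],s['eef_rot'][2]),(.439,-.2013,.040,-169.3)))
E
```

```text
[ 0.44030321 -0.1838148   0.12778624] [ 179.9313564    -0.28324935 -169.56201737] 0.06565273665006499
{'x': 0.0044, 'y': -0.017, 'z': 0.0878, 'spin': -0.0046}
```

Request:
{"op": "drive_tool", "data": {"rows": [{"x": 0.004,"y": -0.017,"z": 0.01,"spin": 0,"fingers": 0.5},{"x": 0.004,"y": -0.017,"z": 0.05,"spin": 0,"fingers": 0.5},{"x": 0.004,"y": -0.017,"z": 0.08,"spin": 0,"fingers": 0.5},{"x": 0.004,"y": -0.017,"z": 0.088,"spin": 0,"fingers": 0.5},{"x": 0.004,"y": -0.017,"z": 0.088,"spin": 0,"fingers": -0.2},{"x": 0.004,"y": -0.017,"z": 0.088,"spin": 0,"fingers": -0.2},{"x": 0.004,"y": -0.017,"z": 0.088,"spin": 0,"fingers": -0.2},{"x": 0.004,"y": -0.017,"z": 0.088,"spin": 0,"fingers": -0.2}], "newtons": 25}}

```text
time_s: 11.8
tcp_pos: [0.4424, -0.2012, 0.0431]
eef_rot: [-180.0, 0.1, -169.5]
contact_force: [-0.8, 2.6, 8.0]
gripper_width: 0.0478
gripper_force: 25.0
```

```bash
python3 - <<'E'
from h import *
s=sensors.get_state(); p=s['tcp_pos']; print(p,s['eef_rot'],s['gripper_width'],s['gripper_force'])
for n,q in dict(p0=(-.06075,-.05275),p2=(.06075,-.05275)).items():
    print(n,ch(*q),delta((*p,s['eef_rot'][2]),(*ch(*q),.15,-189.6)))
c=load('t4')  # check chest fit with lid open: draw model
im=c['pixels'].copy()
def poly(pts,col):
    cv2.polylines(im,[np.round(pix(c,pts)).astype(int)],True,col,1)
for sx in(-1,1):
    for y in(-.05275,.03275):
        poly([(*ch(sx*.06075+a*.04975,y+b*.02575),.024) for a,b in((-1,-1),(1,-1),(1,1),(-1,1))],(255,0,0))
poly([(*ch(a*.1305,b*.1205),.078) for a,b in((-1,-1),(1,-1),(1,1),(-1,1))],(0,0,255))
cv2.imwrite('pics/t4o.png',im[:,:,::-1]); crop('t4o','t4oc',200,165,320,285,5)
E
```

```text
[ 0.4423905  -0.20122599  0.04306435] [-1.79965488e+02  1.28887541e-01 -1.69505002e+02] 0.04783911991287975 25.00139594078064
p0 [0.43930369 0.01951991] {'x': -0.0372, 'y': 0.2176, 'z': -0.1069, 'spin': 0.3507}
p2 [ 0.55910221 -0.00074249] {'x': -0.1513, 'y': 0.1759, 'z': -0.1069, 'spin': 0.3507}
```

View pics/t4oc.png

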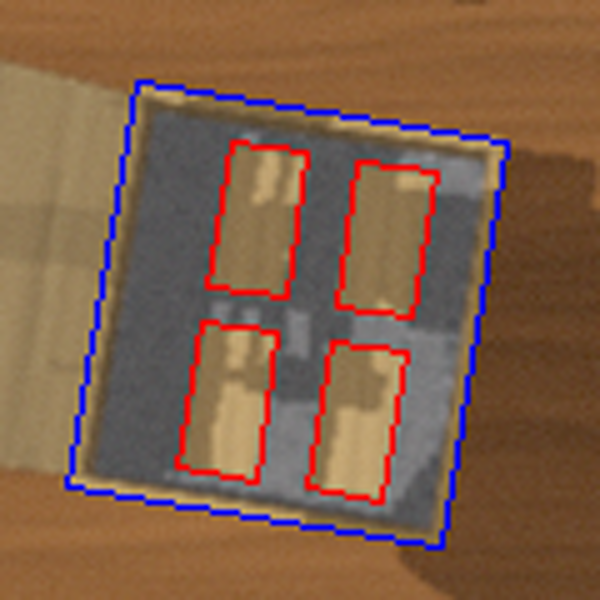

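The chest model fits the pockets very well, and the pile is gripped at width 47.8 mm. Lifting it and carrying it to pocket0.

Request:
{"op": "drive_tool", "data": {"rows": [{"x": 0,"y": 0,"z": -0.03,"spin": 0,"fingers": -0.2},{"x": 0,"y": 0,"z": -0.07,"spin": 0,"fingers": -0.2},{"x": 0,"y": 0,"z": -0.12,"spin": 0,"fingers": -0.2},{"x": -0.01,"y": 0.04,"z": -0.12,"spin": 0.06,"fingers": -0.2},{"x": -0.02,"y": 0.09,"z": -0.12,"spin": 0.15,"fingers": -0.2},{"x": -0.03,"y": 0.14,"z": -0.12,"spin": 0.24,"fingers": -0.2},{"x": -0.035,"y": 0.18,"z": -0.12,"spin": 0.32,"fingers": -0.2},{"x": -0.04,"y": 0.21,"z": -0.12,"spin": 0.35,"fingers": -0.2},{"x": -0.04,"y": 0.217,"z": -0.12,"spin": 0.35,"fingers": -0.2},{"x": -0.04,"y": 0.217,"z": -0.12,"spin": 0.35,"fingers": -0.2}]}}

```text
time_s: 13.05
tcp_pos: [0.4411, 0.0195, 0.162]
eef_rot: [180.0, 0.0, 170.5]
contact_force: [-0.3, -0.5, -1.5]
gripper_width: 0.0478
gripper_force: 25.0
```

```bash
cat >> h.py <<'E'
def held(tx,ty,tz=0):
    "state vs goal TCP in chest frame; prints chest xy of TCP, yaw err, delta"
    s=sensors.get_state(); p=s['tcp_pos']; yaw=s['eef_rot'][2]
    q=R.from_euler('z',-CY,degrees=True).as_matrix()[:2,:2]@(p[:2]-C)
    print('chest xy',q.round(4),'z',p[2].round(4),'rot',s['eef_rot'].round(2),'F',s['contact_force'].round(1),'w',round(s['gripper_width'],4),'delta',delta((*p,yaw),(*ch(tx,ty),tz,-189.6)))
E
python3 - <<'E'
from h import *
held(-.05775,-.05275,.07)
c=snap('top','t5'); s=sensors.get_state(); p=s['tcp_pos']
print(boxfit(c,(*ch(-.06,-.05275),-9.6),(.096,.048,.048),z0=p[2]-.043))
crop('t5','t5c',180,140,440,320,3)
E
```

```text
chest xy [-0.059  -0.0525] z 0.162 rot [179.99   0.   170.5 ] F [-0.3 -0.5 -1.5] w 0.0478 delta {'x': -0.0013, 'y': -0.0003, 'z': 0.092, 'spin': 0.0017}
(array([ 0.4277,  0.0406, -8.1743]), np.float64(1.159))
```

View pics/t5c.png

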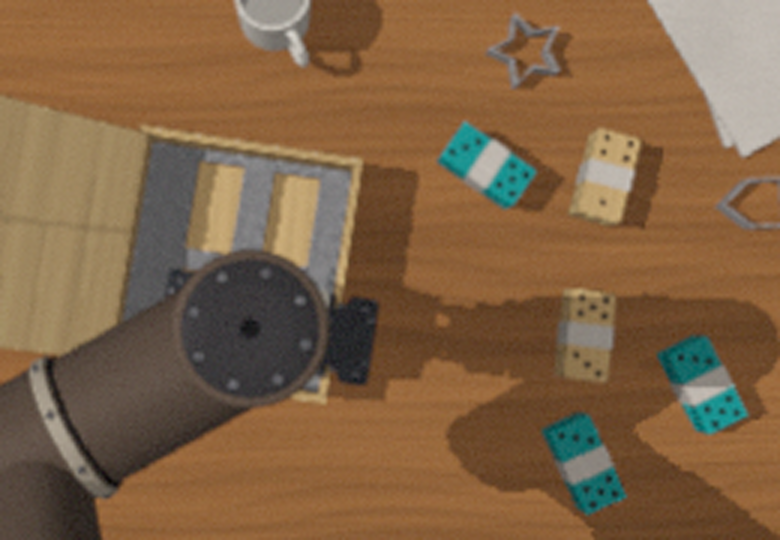

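Request:
{"op": "drive_tool", "data": {"rows": [{"x": -0.001,"y": 0,"z": 0.04,"spin": 0,"fingers": -0.2},{"x": -0.001,"y": 0,"z": 0.075,"spin": 0,"fingers": -0.2},{"x": -0.001,"y": 0,"z": 0.09,"spin": 0,"fingers": -0.2},{"x": -0.001,"y": 0,"z": 0.093,"spin": 0,"fingers": -0.2},{"x": -0.001,"y": 0,"z": 0.096,"spin": 0,"fingers": -0.2},{"x": -0.001,"y": 0,"z": 0.098,"spin": 0,"fingers": -0.2},{"x": -0.001,"y": 0,"z": 0.098,"spin": 0,"fingers": -0.2}]}}

```text
time_s: 13.98
tcp_pos: [0.4426, 0.0193, 0.0642]
eef_rot: [180.0, 0.0, 170.4]
contact_force: [-0.2, -0.2, -1.6]
gripper_width: 0.0479
gripper_force: 25.0
```

```bash
python3 - <<'E'
from h import *
held(-.05775,-.05275,.048); print(sensors.get_state()['moment'])
E
```

```text
chest xy [-0.0575 -0.0524] z 0.0642 rot [1.7997e+02 4.0000e-02 1.7042e+02] F [-0.2 -0.2 -1.6] w 0.0479 delta {'x': 0.0003, 'y': -0.0003, 'z': 0.0162, 'spin': 0.0003}
[ 0.04045431 -0.14948502 -0.02381861]
```

Request:
{"op": "drive_tool", "data": {"rows": [{"x": 0,"y": 0,"z": 0.003,"spin": 0,"fingers": -0.2},{"x": 0,"y": 0,"z": 0.006,"spin": 0,"fingers": -0.2},{"x": 0,"y": 0,"z": 0.008,"spin": 0,"fingers": -0.2},{"x": 0,"y": 0,"z": 0.01,"spin": 0,"fingers": -0.2},{"x": 0,"y": 0,"z": 0.012,"spin": 0,"fingers": -0.2},{"x": 0,"y": 0,"z": 0.012,"spin": 0,"fingers": -0.2}]}}

```text
time_s: 14.72
tcp_pos: [0.4422, 0.0192, 0.0516]
eef_rot: [-180.0, -0.0, 170.4]
contact_force: [-0.5, -0.2, -0.6]
gripper_width: 0.0478
gripper_force: 25.0
```

The pile is fully down in pocket0. Releasing it and backing up.

Request:
{"op": "drive_tool", "data": {"rows": [{"x": 0,"y": 0,"z": 0,"spin": 0,"fingers": 0.25},{"x": 0,"y": 0,"z": 0,"spin": 0,"fingers": 0.25},{"x": 0,"y": 0,"z": -0.01,"spin": 0,"fingers": 0.25},{"x": 0,"y": 0,"z": -0.04,"spin": 0,"fingers": 0.25},{"x": 0,"y": 0,"z": -0.08,"spin": 0,"fingers": 0.25},{"x": -0.005,"y": -0.05,"z": -0.12,"spin": 0,"fingers": 0.5},{"x": -0.01,"y": -0.1,"z": -0.12,"spin": 0,"fingers": 0.5},{"x": -0.01,"y": -0.1,"z": -0.12,"spin": 0,"fingers": 0.5}]}}

```text
time_s: 15.72
tcp_pos: [0.4351, -0.0834, 0.1731]
eef_rot: [180.0, 0.1, 170.2]
contact_force: [-0.0, 0.9, -0.7]
gripper_width: 0.0653
gripper_force: 0.0
```

```bash
python3 - <<'E'
from h import *
c=snap('top','t6'); s=sensors.get_state(); cmd=(*s['tcp_pos'],s['eef_rot'][2]); print(cmd)
for p in [(.6015,-.349,-17.),(.427,-.3214,-8.5)]:
    q,f=boxfit(c,p,(.096,.048,.048)); print(q,f, delta(cmd,(q[0],q[1],.15,q[2]-180)))
    q,f=boxfit(snap('scene','s6'),p,(.096,.048,.048)); print('scene',q,f)
crop('t6','t6c',180,140,440,320,3)
E
```

```text
(np.float64(0.43532032694214823), np.float64(-0.08230097757151567), np.float64(0.17270075117394793), np.float64(170.23041069830066))
[  0.6006  -0.3489 -16.4216] 0.056 {'x': -0.2081, 'y': -0.2347, 'z': 0.0227, 'spin': 0.1161}
scene [  0.6016  -0.3488 -18.0494] 0.146
[ 0.4279 -0.3218 -8.0171] 0.173 {'x': -0.0333, 'y': -0.2373, 'z': 0.0227, 'spin': -0.0306}
scene [ 0.4306 -0.3229 -9.4512] 0.275
```

View pics/t6c.png

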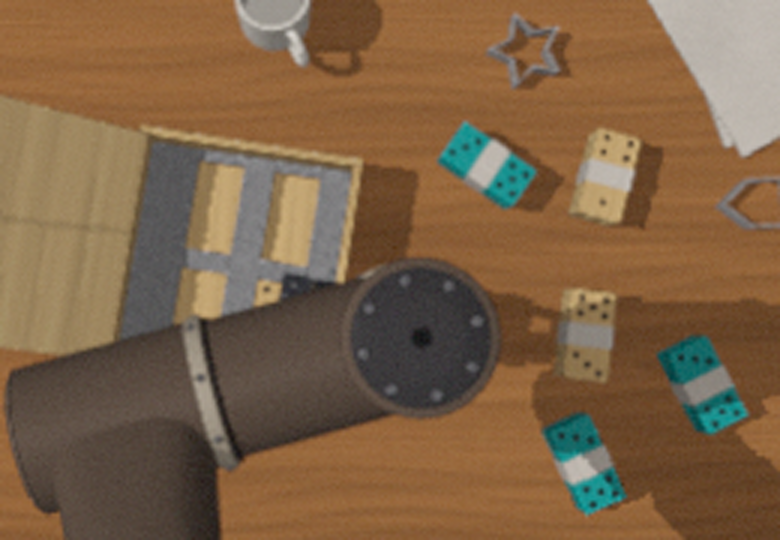

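Piles unchanged. Taking the pile at (0.427, -0.3215) next.

Request:
{"op": "drive_tool", "data": {"rows": [{"x": -0.008,"y": -0.06,"z": 0,"spin": -0.01,"fingers": 0.5},{"x": -0.016,"y": -0.12,"z": 0,"spin": -0.015,"fingers": 0.5},{"x": -0.024,"y": -0.18,"z": 0.02,"spin": -0.02,"fingers": 0.5},{"x": -0.032,"y": -0.237,"z": 0.05,"spin": -0.022,"fingers": 0.5},{"x": -0.032,"y": -0.237,"z": 0.07,"spin": -0.022,"fingers": 0.5},{"x": -0.032,"y": -0.237,"z": 0.07,"spin": -0.022,"fingers": 0.5},{"x": -0.032,"y": -0.237,"z": 0.07,"spin": -0.022,"fingers": 0.5}]}}

```text
time_s: 16.75
tcp_pos: [0.4286, -0.3192, 0.1025]
eef_rot: [-180.0, 0.0, 171.8]
contact_force: [-0.1, -0.4, 0.8]
gripper_width: 0.0659
gripper_force: 0.0
```

```bash
python3 - <<'E'
from h import *
s=sensors.get_state(); print(s['tcp_pos'],s['eef_rot'],s['gripper_width'])
print(delta((*s['tcp_pos'],s['eef_rot'][2]),(.427,-.3215,.040,171.5)))
E
```

```text
[ 0.42861288 -0.31920734  0.10250799] [-1.79981926e+02  2.09679398e-02  1.71797371e+02] 0.06591497559196187
{'x': 0.0013, 'y': -0.0025, 'z': 0.0625, 'spin': 0.0052}
```

Request:
{"op": "drive_tool", "data": {"rows": [{"x": 0.001,"y": -0.002,"z": 0.03,"spin": 0.005,"fingers": 0.5},{"x": 0.001,"y": -0.002,"z": 0.055,"spin": 0.005,"fingers": 0.5},{"x": 0.001,"y": -0.002,"z": 0.062,"spin": 0.005,"fingers": 0.5},{"x": 0.001,"y": -0.002,"z": 0.062,"spin": 0.005,"fingers": 0.5},{"x": 0.001,"y": -0.002,"z": 0.062,"spin": 0.005,"fingers": -0.2},{"x": 0.001,"y": -0.002,"z": 0.062,"spin": 0.005,"fingers": -0.2},{"x": 0.001,"y": -0.002,"z": 0.062,"spin": 0.005,"fingers": -0.2}]}}

```text
time_s: 17.62
tcp_pos: [0.4269, -0.322, 0.0406]
eef_rot: [-180.0, 0.1, 171.4]
contact_force: [-0.6, 3.2, 7.0]
gripper_width: 0.0477
gripper_force: 25.0
```

```bash
python3 - <<'E'
from h import *
held(.06075,-.05275,.16)
E
```

```text
chest xy [-0.016  -0.3915] z 0.0406 rot [-1.7999e+02  8.0000e-02  1.7141e+02] F [-0.6  3.2  7. ] w 0.0477 delta {'x': -0.0827, 'y': 0.3374, 'z': -0.1194, 'spin': 0.0176}
```

Request:
{"op": "drive_tool", "data": {"rows": [{"x": 0,"y": 0,"z": -0.03,"spin": 0,"fingers": -0.2},{"x": 0,"y": 0,"z": -0.08,"spin": 0,"fingers": -0.2},{"x": 0,"y": 0.01,"z": -0.12,"spin": 0,"fingers": -0.2},{"x": -0.015,"y": 0.06,"z": -0.12,"spin": 0.01,"fingers": -0.2},{"x": -0.03,"y": 0.12,"z": -0.12,"spin": 0.018,"fingers": -0.2},{"x": -0.045,"y": 0.18,"z": -0.12,"spin": 0.018,"fingers": -0.2},{"x": -0.06,"y": 0.24,"z": -0.12,"spin": 0.018,"fingers": -0.2},{"x": -0.075,"y": 0.3,"z": -0.12,"spin": 0.018,"fingers": -0.2},{"x": -0.083,"y": 0.337,"z": -0.12,"spin": 0.018,"fingers": -0.2},{"x": -0.083,"y": 0.337,"z": -0.12,"spin": 0.018,"fingers": -0.2}]}}

```text
time_s: 18.88
tcp_pos: [0.5595, 0.0013, 0.1594]
eef_rot: [-180.0, -0.0, 170.5]
contact_force: [0.5, -0.9, -2.3]
gripper_width: 0.0477
gripper_force: 25.0
```

```bash
python3 - <<'E'
from h import *
held(.06075,-.05275,.064)
E
```

```text
chest xy [ 0.0608 -0.0507] z 0.1594 rot [-1.8000e+02 -2.0000e-02  1.7053e+02] F [ 0.5 -0.9 -2.3] w 0.0477 delta {'x': 0.0001, 'y': -0.002, 'z': 0.0954, 'spin': 0.0023}
```

Request:
{"op": "drive_tool", "data": {"rows": [{"x": 0,"y": -0.001,"z": 0.04,"spin": 0.002,"fingers": -0.2},{"x": 0,"y": -0.001,"z": 0.075,"spin": 0.002,"fingers": -0.2},{"x": 0,"y": -0.001,"z": 0.088,"spin": 0.002,"fingers": -0.2},{"x": 0,"y": -0.001,"z": 0.088,"spin": 0.002,"fingers": -0.2}]}}

```text
time_s: 19.38
tcp_pos: [0.5583, -0.0027, 0.0714]
eef_rot: [-179.9, -0.1, 170.2]
contact_force: [0.1, -0.4, -2.0]
gripper_width: 0.0482
gripper_force: 25.0
```

```bash
python3 - <<'E'
from h import *
held(.06075,-.05275,.064)
E
```

```text
chest xy [ 0.0603 -0.0549] z 0.0714 rot [-1.7994e+02 -8.0000e-02  1.7022e+02] F [ 0.1 -0.4 -2. ] w 0.0482 delta {'x': -0.0005, 'y': 0.0021, 'z': 0.0074, 'spin': -0.0031}
```

Request:
{"op": "drive_tool", "data": {"rows": [{"x": 0,"y": 0.001,"z": 0,"spin": -0.002,"fingers": -0.2},{"x": 0,"y": 0.001,"z": 0,"spin": -0.002,"fingers": -0.2},{"x": 0,"y": 0.001,"z": 0,"spin": -0.002,"fingers": -0.2}]}}

```text
time_s: 19.75
tcp_pos: [0.5593, -0.0009, 0.0726]
eef_rot: [180.0, 0.1, 170.4]
contact_force: [-0.7, 0.4, -0.5]
gripper_width: 0.0479
gripper_force: 25.0
```

```bash
python3 - <<'E'
from h import *
held(.06075,-.05275,.064)
E
```

```text
chest xy [ 0.061  -0.0529] z 0.0726 rot [1.7996e+02 7.0000e-02 1.7036e+02] F [-0.7  0.4 -0.5] w 0.0479 delta {'x': 0.0002, 'y': 0.0002, 'z': 0.0086, 'spin': -0.0006}
```

Request:
{"op": "drive_tool", "data": {"rows": [{"x": 0,"y": 0,"z": 0.005,"spin": 0,"fingers": -0.2},{"x": 0,"y": 0,"z": 0.009,"spin": 0,"fingers": -0.2},{"x": 0,"y": 0,"z": 0.011,"spin": 0,"fingers": -0.2},{"x": 0,"y": 0,"z": 0.011,"spin": 0,"fingers": -0.2}]}}

```text
time_s: 20.25
tcp_pos: [0.5589, -0.0009, 0.0605]
eef_rot: [180.0, -0.0, 170.4]
contact_force: [1.6, 1.5, -3.1]
gripper_width: 0.048
gripper_force: 25.0
```

Entering with no resistance. Continuing down.

Request:
{"op": "drive_tool", "data": {"rows": [{"x": 0,"y": 0,"z": 0.003,"spin": 0,"fingers": -0.2},{"x": 0,"y": 0,"z": 0.006,"spin": 0,"fingers": -0.2},{"x": 0,"y": 0,"z": 0.009,"spin": 0,"fingers": -0.2},{"x": 0,"y": 0,"z": 0.011,"spin": 0,"fingers": -0.2},{"x": 0,"y": 0,"z": 0.012,"spin": 0,"fingers": -0.2},{"x": 0,"y": 0,"z": 0.012,"spin": 0,"fingers": -0.2}]}}

```text
time_s: 21.0
tcp_pos: [0.559, -0.0009, 0.0488]
eef_rot: [180.0, 0.0, 170.4]
contact_force: [1.2, 3.8, -2.6]
gripper_width: 0.0477
gripper_force: 24.9
```

Request:
{"op": "drive_tool", "data": {"rows": [{"x": 0,"y": 0,"z": 0,"spin": 0,"fingers": 0.25},{"x": 0,"y": 0,"z": 0,"spin": 0,"fingers": 0.25},{"x": 0,"y": 0,"z": -0.01,"spin": 0,"fingers": 0.25},{"x": 0,"y": 0,"z": -0.04,"spin": 0,"fingers": 0.25},{"x": 0,"y": 0,"z": -0.08,"spin": 0,"fingers": 0.25},{"x": 0,"y": -0.04,"z": -0.12,"spin": 0,"fingers": 0.5},{"x": 0,"y": -0.08,"z": -0.12,"spin": 0.06,"fingers": 0.5},{"x": 0,"y": -0.08,"z": -0.12,"spin": 0.12,"fingers": 0.5},{"x": 0,"y": -0.08,"z": -0.12,"spin": 0.12,"fingers": 0.5}]}}

```text
time_s: 22.12
tcp_pos: [0.5454, -0.0805, 0.1696]
eef_rot: [180.0, 0.0, 163.5]
contact_force: [0.5, -0.7, 0.1]
gripper_width: 0.0656
gripper_force: 0.0
```

```bash
python3 - <<'E'
from h import *
c=snap('top','t7'); s=sensors.get_state(); cmd=(*s['tcp_pos'],s['eef_rot'][2]); print(cmd)
q,f=boxfit(c,(.6015,-.349,-17.),(.096,.048,.048)); print(q,f)
q2,f2=boxfit(snap('scene','s7'),(.6015,-.349,-17.),(.096,.048,.048)); print(q2,f2)
print(delta(cmd,(.6014,-.349,.10,162.8)))
crop('t7','t7c',180,140,440,320,3)
E
```

```text
(np.float64(0.5454482397286019), np.float64(-0.08016823175631307), np.float64(0.16938602143946244), np.float64(163.54864470363992))
[  0.6019  -0.3492 -17.4471] 0.083
[  0.6026  -0.3492 -17.714 ] 0.097
{'x': -0.1298, 'y': -0.242, 'z': 0.0694, 'spin': 0.0131}
```

View pics/t7c.png

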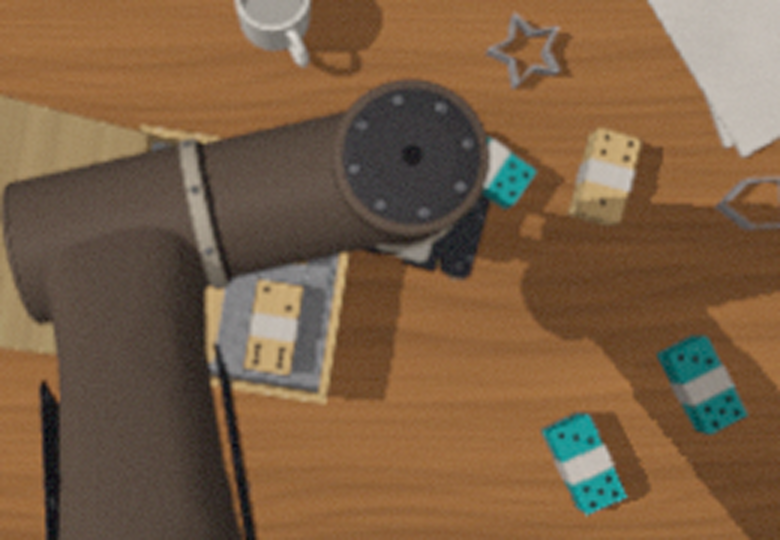

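Request:
{"op": "drive_tool", "data": {"rows": [{"x": -0.03,"y": -0.055,"z": 0,"spin": 0.005,"fingers": 0.35},{"x": -0.06,"y": -0.11,"z": 0,"spin": 0.01,"fingers": 0.35},{"x": -0.09,"y": -0.165,"z": 0.01,"spin": 0.013,"fingers": 0.35},{"x": -0.12,"y": -0.22,"z": 0.03,"spin": 0.013,"fingers": 0.35},{"x": -0.13,"y": -0.242,"z": 0.06,"spin": 0.013,"fingers": 0.35},{"x": -0.13,"y": -0.242,"z": 0.07,"spin": 0.013,"fingers": 0.35},{"x": -0.13,"y": -0.242,"z": 0.07,"spin": 0.013,"fingers": 0.35}]}}

```text
time_s: 23.1
tcp_pos: [0.6009, -0.3481, 0.0978]
eef_rot: [-180.0, -0.1, 162.8]
contact_force: [-0.0, 0.7, -0.1]
gripper_width: 0.059
gripper_force: 0.0
```

```bash
python3 - <<'E'
from h import *
s=sensors.get_state(); print(s['tcp_pos'],s['eef_rot'],s['gripper_width'])
print(delta((*s['tcp_pos'],s['eef_rot'][2]),(.6016,-.349,.052,162.6)))
E
```

```text
[ 0.60092414 -0.3481379   0.09775759] [-1.79995253e+02 -1.33161699e-01  1.62800308e+02] 0.0590093246664214
{'x': -0.0009, 'y': -0.0006, 'z': 0.0458, 'spin': 0.0035}
```

Request:
{"op": "drive_tool", "data": {"rows": [{"x": 0,"y": 0,"z": 0.02,"spin": 0.003,"fingers": 0.35},{"x": 0,"y": 0,"z": 0.04,"spin": 0.003,"fingers": 0.35},{"x": 0,"y": 0,"z": 0.046,"spin": 0.003,"fingers": 0.35},{"x": 0,"y": 0,"z": 0.046,"spin": 0.003,"fingers": 0.35},{"x": 0,"y": 0,"z": 0.046,"spin": 0.003,"fingers": -0.2},{"x": 0,"y": 0,"z": 0.046,"spin": 0.003,"fingers": -0.2},{"x": 0,"y": 0,"z": 0.046,"spin": 0.003,"fingers": -0.2}]}}

```text
time_s: 23.98
tcp_pos: [0.602, -0.3489, 0.054]
eef_rot: [180.0, 0.1, 162.6]
contact_force: [-1.0, 2.3, 6.2]
gripper_width: 0.0475
gripper_force: 25.0
```

```bash
python3 - <<'E'
from h import *
s=sensors.get_state()['tcp_pos']; e=s[:2]-[.6016,-.349]; a=np.radians(-17.4); off=e@[np.cos(a),np.sin(a)]; print('tcp ahead of pile by',off)
held(-.06075+off,.03275,.17)
E
```

```text
tcp ahead of pile by 0.0003784051998457371
chest xy [ 0.1611 -0.3889] z 0.054 rot [1.8000e+02 9.0000e-02 1.6259e+02] F [-1.   2.3  6.2] w 0.0475 delta {'x': 0.2767, 'y': 0.3877, 'z': -0.116, 'spin': -0.1363}
```

Request:
{"op": "drive_tool", "data": {"rows": [{"x": 0,"y": 0,"z": -0.03,"spin": 0,"fingers": -0.2},{"x": 0,"y": 0,"z": -0.08,"spin": 0,"fingers": -0.2},{"x": 0.01,"y": 0.014,"z": -0.12,"spin": 0,"fingers": -0.2},{"x": 0.04,"y": 0.056,"z": -0.12,"spin": -0.02,"fingers": -0.2},{"x": 0.075,"y": 0.105,"z": -0.12,"spin": -0.04,"fingers": -0.2},{"x": 0.11,"y": 0.154,"z": -0.12,"spin": -0.06,"fingers": -0.2},{"x": 0.145,"y": 0.203,"z": -0.12,"spin": -0.08,"fingers": -0.2},{"x": 0.18,"y": 0.252,"z": -0.12,"spin": -0.1,"fingers": -0.2},{"x": 0.215,"y": 0.3,"z": -0.12,"spin": -0.12,"fingers": -0.2},{"x": 0.25,"y": 0.35,"z": -0.12,"spin": -0.136,"fingers": -0.2}]}}

```text
time_s: 25.22
tcp_pos: [0.4666, 0.0613, 0.1728]
eef_rot: [180.0, 0.0, 170.4]
contact_force: [1.3, 0.8, -3.2]
gripper_width: 0.0479
gripper_force: 24.9
```

Request:
{"op": "drive_tool", "data": {"rows": [{"x": 0.02,"y": 0.034,"z": 0,"spin": 0,"fingers": -0.2},{"x": 0.02,"y": 0.04,"z": 0.03,"spin": 0,"fingers": -0.2},{"x": 0.02,"y": 0.04,"z": 0.05,"spin": 0,"fingers": -0.2},{"x": 0.02,"y": 0.04,"z": 0.05,"spin": 0,"fingers": -0.2},{"x": 0.02,"y": 0.04,"z": 0.05,"spin": 0,"fingers": -0.2}]}}

```text
time_s: 25.85
tcp_pos: [0.455, 0.1026, 0.1234]
eef_rot: [180.0, 0.0, 170.4]
contact_force: [0.0, -0.2, -1.9]
gripper_width: 0.0476
gripper_force: 24.9
```

```bash
python3 - <<'E'
from h import *
held(-.06035,.03275,.086)
E
```

```text
chest xy [-0.0591  0.0318] z 0.1234 rot [1.7999e+02 3.0000e-02 1.7035e+02] F [ 0.  -0.2 -1.9] w 0.0476 delta {'x': 0.0012, 'y': 0.0009, 'z': 0.0374, 'spin': -0.0008}
```

Request:
{"op": "drive_tool", "data": {"rows": [{"x": 0.001,"y": 0.001,"z": 0.02,"spin": 0,"fingers": -0.2},{"x": 0.001,"y": 0.001,"z": 0.036,"spin": 0,"fingers": -0.2},{"x": 0.001,"y": 0.001,"z": 0.038,"spin": 0,"fingers": -0.2},{"x": 0.001,"y": 0.001,"z": 0.038,"spin": 0,"fingers": -0.2},{"x": 0.001,"y": 0.001,"z": 0.043,"spin": 0,"fingers": -0.2},{"x": 0.001,"y": 0.001,"z": 0.046,"spin": 0,"fingers": -0.2},{"x": 0.001,"y": 0.001,"z": 0.049,"spin": 0,"fingers": -0.2},{"x": 0.001,"y": 0.001,"z": 0.049,"spin": 0,"fingers": -0.2}]}}

```text
time_s: 26.85
tcp_pos: [0.4538, 0.1038, 0.0736]
eef_rot: [-180.0, -0.0, 170.4]
contact_force: [-0.5, -1.1, -2.3]
gripper_width: 0.048
gripper_force: 24.9
```

```bash
python3 - <<'E'
from h import *
held(-.06035,.03275,.064)
E
```

```text
chest xy [-0.0605  0.0328] z 0.0736 rot [-1.7999e+02 -1.0000e-02  1.7036e+02] F [-0.5 -1.1 -2.3] w 0.048 delta {'x': -0.0002, 'y': -0.0, 'z': 0.0096, 'spin': -0.0007}
```

It's entering. Going on to 2 mm above the floor, then releasing and rising straight up.

Request:
{"op": "drive_tool", "data": {"rows": [{"x": 0,"y": 0,"z": 0.003,"spin": 0,"fingers": -0.2},{"x": 0,"y": 0,"z": 0.006,"spin": 0,"fingers": -0.2},{"x": 0,"y": 0,"z": 0.009,"spin": 0,"fingers": -0.2},{"x": 0,"y": 0,"z": 0.01,"spin": 0,"fingers": -0.2},{"x": 0,"y": 0,"z": 0.01,"spin": 0,"fingers": -0.2}]}}

```text
time_s: 27.48
tcp_pos: [0.4538, 0.1038, 0.0637]
eef_rot: [-180.0, -0.0, 170.4]
contact_force: [0.7, 0.5, -2.0]
gripper_width: 0.0474
gripper_force: 24.9
```

Request:
{"op": "drive_tool", "data": {"rows": [{"x": 0,"y": 0,"z": 0,"spin": 0,"fingers": 0.25},{"x": 0,"y": 0,"z": 0,"spin": 0,"fingers": 0.25},{"x": 0,"y": 0,"z": -0.01,"spin": 0,"fingers": 0.25},{"x": 0,"y": 0,"z": -0.04,"spin": 0,"fingers": 0.25},{"x": 0,"y": 0,"z": -0.08,"spin": 0,"fingers": 0.1},{"x": 0,"y": 0,"z": -0.12,"spin": 0,"fingers": -1},{"x": 0,"y": -0.05,"z": -0.14,"spin": 0,"fingers": -1},{"x": 0,"y": -0.11,"z": -0.16,"spin": 0,"fingers": -1},{"x": 0,"y": -0.17,"z": -0.18,"spin": 0,"fingers": -1},{"x": 0,"y": -0.23,"z": -0.18,"spin": 0,"fingers": -1}]}}

```text
time_s: 28.72
tcp_pos: [0.4156, -0.1245, 0.2466]
eef_rot: [179.9, 0.3, 170.4]
contact_force: [1.4, -0.5, -0.6]
gripper_width: 0.0036
gripper_force: 0.0
```

```bash
python3 - <<'E'
from h import *
c=snap('top','t8'); s=sensors.get_state(); print(s['tcp_pos'],s['eef_rot'])
snap('scene','s8'); crop('s8','s8b',215,110,345,240,4)
crop('t8','t8b',200,165,320,295,4)
cv2.imwrite('pics/c8.png',cv2.hconcat([cv2.resize(cv2.imread('pics/s8b.png'),(400,400)),cv2.resize(cv2.imread('pics/t8b.png'),(400,400))]))
E
```

```text
[ 0.41312679 -0.1296789   0.24560909] [-1.79962591e+02  1.10510939e-01  1.70225700e+02]
```

View pics/c8.png

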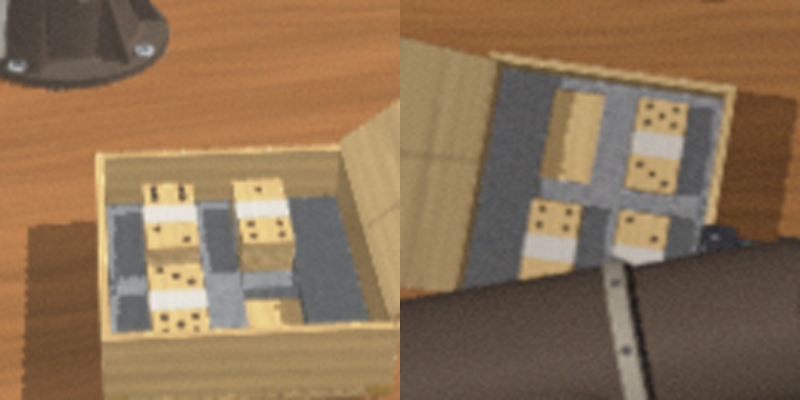

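All three are seated, and no cream pile is left on the table. I'll press the pocket1 pile lightly with closed fingers to confirm it's down, since it was released about 2 mm high.

Request:
{"op": "drive_tool", "data": {"rows": [{"x": 0,"y": 0.06,"z": 0,"spin": 0,"fingers": -1},{"x": 0,"y": 0.12,"z": 0,"spin": 0,"fingers": -1},{"x": 0,"y": 0.18,"z": 0.03,"spin": 0,"fingers": -1},{"x": 0,"y": 0.23,"z": 0.08,"spin": 0,"fingers": -1},{"x": 0,"y": 0.23,"z": 0.13,"spin": 0,"fingers": -1},{"x": 0,"y": 0.23,"z": 0.16,"spin": 0,"fingers": -1},{"x": 0,"y": 0.23,"z": 0.165,"spin": 0,"fingers": -1},{"x": 0,"y": 0.23,"z": 0.168,"spin": 0,"fingers": -1},{"x": 0,"y": 0.23,"z": 0.169,"spin": 0,"fingers": -1},{"x": 0,"y": 0.23,"z": 0.169,"spin": 0,"fingers": -1}]}}

```text
time_s: 30.08
tcp_pos: [0.4544, 0.104, 0.0759]
eef_rot: [179.9, 0.1, 170.3]
contact_force: [-0.5, 0.0, -0.4]
gripper_width: 0.0005
gripper_force: 0.0
```

```bash
python3 - <<'E'
from h import *
held(-.06035,.03275,.2)
E
```

```text
chest xy [-0.06    0.0331] z 0.0759 rot [1.7992e+02 9.0000e-02 1.7035e+02] F [-0.5  0.  -0.4] w 0.0005 delta {'x': 0.0004, 'y': -0.0003, 'z': -0.1241, 'spin': -0.0009}
```

The tip at 56.9 mm meets no pile, so the top is flush at 56 mm and it's seated. Now moving behind the open lid.

```bash
python3 - <<'E'
from h import *
s=sensors.get_state(); cmd=(*s['tcp_pos'],s['eef_rot'][2])
print(delta(cmd,(*ch(0,.37),.34,-99.6)), pix(load('t4'),[(*ch(0,.37),.068)]), world(load('t0') if 0 else load('top0'),[(124,226)],.068))
E
```

```text
{'x': -0.0597, 'y': 0.337, 'z': -0.2641, 'spin': -1.5717} [[144.8014283  209.45770397]] [[0.51667456 0.49341666 0.068     ]]
```

Request:
{"op": "drive_tool", "data": {"rows": [{"x": 0,"y": 0,"z": -0.06,"spin": 0,"fingers": -1},{"x": 0,"y": -0.03,"z": -0.12,"spin": -0.12,"fingers": -1},{"x": 0,"y": -0.03,"z": -0.18,"spin": -0.28,"fingers": -1},{"x": 0,"y": -0.03,"z": -0.23,"spin": -0.44,"fingers": -1},{"x": 0,"y": -0.01,"z": -0.265,"spin": -0.6,"fingers": -1},{"x": 0,"y": 0.03,"z": -0.265,"spin": -0.76,"fingers": -1},{"x": -0.01,"y": 0.08,"z": -0.265,"spin": -0.92,"fingers": -1},{"x": -0.02,"y": 0.13,"z": -0.265,"spin": -1.08,"fingers": -1},{"x": -0.03,"y": 0.18,"z": -0.265,"spin": -1.24,"fingers": -1},{"x": -0.04,"y": 0.23,"z": -0.265,"spin": -1.4,"fingers": -1}]}}

```text
time_s: 31.32
tcp_pos: [0.5322, 0.3252, 0.3408]
eef_rot: [-180.0, 0.1, -109.1]
contact_force: [0.6, 0.1, 0.6]
gripper_width: 0.0006
gripper_force: 0.0
```

```bash
python3 - <<'E'
from h import *
s=sensors.get_state(); cmd=(*s['tcp_pos'],s['eef_rot'][2]); print(cmd)
print(delta(cmd,(*ch(0,.36),.34,-99.6)))
E
```

```text
(np.float64(0.5321550352082729), np.float64(0.3251519531819709), np.float64(0.3407977923999867), np.float64(-109.13098682304685))
{'x': -0.0979, 'y': -0.004, 'z': 0.0008, 'spin': -0.1663}
```

Request:
{"op": "drive_tool", "data": {"rows": [{"x": -0.05,"y": -0.002,"z": 0,"spin": -0.1,"fingers": -1},{"x": -0.098,"y": -0.004,"z": 0,"spin": -0.166,"fingers": -1},{"x": -0.098,"y": -0.004,"z": 0,"spin": -0.166,"fingers": -1},{"x": -0.098,"y": -0.004,"z": 0.05,"spin": -0.166,"fingers": -1},{"x": -0.098,"y": -0.004,"z": 0.1,"spin": -0.166,"fingers": -1},{"x": -0.098,"y": -0.004,"z": 0.135,"spin": -0.166,"fingers": -1},{"x": -0.098,"y": -0.004,"z": 0.135,"spin": -0.166,"fingers": -1},{"x": -0.098,"y": -0.004,"z": 0.135,"spin": -0.166,"fingers": -1}]}}

```text
time_s: 32.33
tcp_pos: [0.569, 0.4152, 0.2074]
eef_rot: [-179.9, 0.1, -99.9]
contact_force: [0.4, -0.1, 1.1]
gripper_width: 0.0006
gripper_force: 0.0
```

```bash
python3 - <<'E'
from h import *
held(0,.35,.205); s=sensors.get_state(); p=s['tcp_pos']
q=(R.from_euler('z',-CY,degrees=True).as_matrix()[:2,:2]@(p[:2]-C)); tip=p[2]-.019
for th in np.arange(2.5,-.06,-.1):
    y,z=lidpath(th); print(round(th,2),round(1000*(q[1]-y)),round(1000*(tip-z)))
E
```

```text
chest xy [0.0011 0.359 ] z 0.2074 rot [-1.7988e+02  1.2000e-01 -9.9920e+01] F [ 0.4 -0.1  1.1] w 0.0006 delta {'x': 0.009, 'y': 0.0011, 'z': 0.0024, 'spin': 1.5652}
2.5 57 10
2.4 72 -7
2.3 88 -23
2.2 105 -37
2.1 124 -49
2.0 143 -59
1.9 164 -68
1.8 186 -74
1.7 208 -78
1.6 230 -79
1.5 250 -80
1.4 269 -80
1.3 289 -77
1.2 308 -72
1.1 326 -66
1.0 344 -57
0.9 361 -47
0.8 378 -35
0.7 393 -21
0.6 406 -6
0.5 419 11
0.4 429 29
0.3 438 48
0.2 445 68
0.1 449 89
-0.0 452 110
```

Request:
{"op": "drive_tool", "data": {"rows": [{"x": 0.03,"y": 0,"z": 0.005,"spin": 0,"fingers": -1},{"x": 0.057,"y": 0,"z": 0.006,"spin": 0,"fingers": -1},{"x": 0.072,"y": 0,"z": -0.007,"spin": 0,"fingers": -1},{"x": 0.088,"y": 0,"z": -0.023,"spin": 0,"fingers": -1},{"x": 0.105,"y": 0,"z": -0.037,"spin": 0,"fingers": -1},{"x": 0.124,"y": 0,"z": -0.049,"spin": 0,"fingers": -1},{"x": 0.143,"y": 0,"z": -0.059,"spin": 0,"fingers": -1},{"x": 0.164,"y": 0,"z": -0.068,"spin": 0,"fingers": -1},{"x": 0.186,"y": 0,"z": -0.074,"spin": 0,"fingers": -1},{"x": 0.208,"y": 0,"z": -0.078,"spin": 0,"fingers": -1}]}}

```text
time_s: 33.58
tcp_pos: [0.5319, 0.2085, 0.2829]
eef_rot: [180.0, -0.0, -99.9]
contact_force: [0.4, 0.5, -0.1]
gripper_width: 0.0004
gripper_force: 0.3
```

Request:
{"op": "drive_tool", "data": {"rows": [{"x": 0.022,"y": 0,"z": -0.001,"spin": 0,"fingers": -1},{"x": 0.042,"y": 0,"z": -0.002,"spin": 0,"fingers": -1},{"x": 0.061,"y": 0,"z": -0.002,"spin": 0,"fingers": -1},{"x": 0.081,"y": 0,"z": 0.001,"spin": 0,"fingers": -1},{"x": 0.1,"y": 0,"z": 0.006,"spin": 0,"fingers": -1},{"x": 0.118,"y": 0,"z": 0.012,"spin": 0,"fingers": -1},{"x": 0.136,"y": 0,"z": 0.021,"spin": 0,"fingers": -1},{"x": 0.153,"y": 0,"z": 0.031,"spin": 0,"fingers": -1},{"x": 0.17,"y": 0,"z": 0.043,"spin": 0,"fingers": -1},{"x": 0.185,"y": 0,"z": 0.057,"spin": 0,"fingers": -1}]}}

```text
time_s: 34.83
tcp_pos: [0.5002, 0.0268, 0.2249]
eef_rot: [-180.0, 0.0, -99.9]
contact_force: [0.3, 0.0, -0.8]
gripper_width: 0.0004
gripper_force: 0.3
```

```bash
python3 - <<'E'
from h import *
held(0,0,.2); snap('scene','s9'); crop('s9','s9c',180,40,440,240,3)
E
```

```text
chest xy [-0.0019 -0.0355] z 0.2249 rot [-180.      0.    -99.92] F [ 0.3  0.  -0.8] w 0.0004 delta {'x': -0.0355, 'y': -0.0017, 'z': 0.0249, 'spin': 1.5652}
```

View pics/s9c.png

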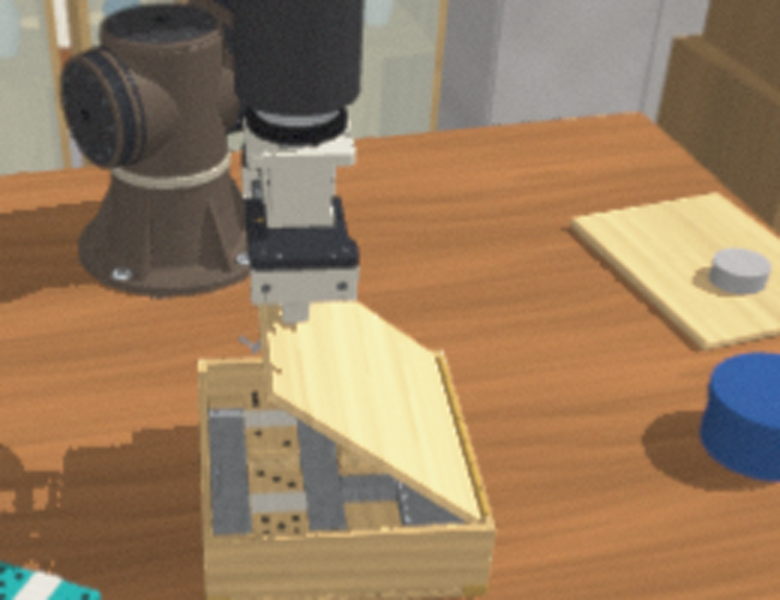

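The lid is held under the finger at about 0.7 rad. Continuing down.

Request:
{"op": "drive_tool", "data": {"rows": [{"x": 0.013,"y": 0,"z": 0.015,"spin": 0,"fingers": -1},{"x": 0.026,"y": 0,"z": 0.032,"spin": 0,"fingers": -1},{"x": 0.036,"y": 0,"z": 0.05,"spin": 0,"fingers": -1},{"x": 0.045,"y": 0,"z": 0.069,"spin": 0,"fingers": -1},{"x": 0.052,"y": 0,"z": 0.089,"spin": 0,"fingers": -1},{"x": 0.056,"y": 0,"z": 0.106,"spin": 0,"fingers": -1},{"x": 0.058,"y": 0,"z": 0.118,"spin": 0,"fingers": -1},{"x": 0.058,"y": 0,"z": 0.126,"spin": 0,"fingers": -1},{"x": 0.058,"y": 0,"z": 0.13,"spin": 0,"fingers": -1},{"x": 0.058,"y": 0,"z": 0.13,"spin": 0,"fingers": -1}]}}

```text
time_s: 36.12
tcp_pos: [0.4904, -0.0293, 0.0957]
eef_rot: [180.0, -0.0, -99.9]
contact_force: [-0.6, -1.7, 1.1]
gripper_width: 0.0004
gripper_force: 0.6
```

Request:
{"op": "drive_tool", "data": {"rows": [{"x": 0,"y": 0,"z": 0.003,"spin": 0,"fingers": -1},{"x": 0,"y": 0,"z": 0.005,"spin": 0,"fingers": -1},{"x": 0,"y": 0,"z": 0.006,"spin": 0,"fingers": -1},{"x": 0,"y": 0,"z": 0.006,"spin": 0,"fingers": -1}]}}

```text
time_s: 36.62
tcp_pos: [0.4907, -0.0292, 0.0899]
eef_rot: [-180.0, 0.0, -99.9]
contact_force: [0.5, 0.5, 2.3]
gripper_width: 0.0011
gripper_force: 0.7
```

Request:
{"op": "drive_tool", "data": {"rows": [{"x": 0,"y": 0,"z": 0.001,"spin": 0,"fingers": -1},{"x": 0,"y": 0,"z": 0.002,"spin": 0,"fingers": -1},{"x": 0,"y": 0,"z": 0.003,"spin": 0,"fingers": -1},{"x": 0,"y": 0,"z": 0.003,"spin": 0,"fingers": -1},{"x": 0,"y": 0,"z": 0.003,"spin": 0,"fingers": -1}]}}

```text
time_s: 37.25
tcp_pos: [0.4909, -0.0291, 0.0883]
eef_rot: [-179.9, 0.0, -99.9]
contact_force: [-7.5, 3.8, 19.8]
gripper_width: 0.0008
gripper_force: 9.8
```

Request:
{"op": "drive_tool", "data": {"rows": [{"x": 0,"y": 0,"z": -0.003,"spin": 0,"fingers": -1},{"x": 0,"y": 0,"z": -0.006,"spin": 0,"fingers": -1},{"x": 0,"y": 0,"z": -0.01,"spin": 0,"fingers": -1},{"x": 0,"y": 0,"z": -0.014,"spin": 0,"fingers": -1},{"x": 0,"y": 0,"z": -0.02,"spin": 0,"fingers": -1},{"x": 0,"y": 0,"z": -0.03,"spin": 0,"fingers": -1},{"x": 0,"y": 0,"z": -0.04,"spin": 0,"fingers": -1},{"x": 0,"y": 0,"z": -0.04,"spin": 0,"fingers": -1}]}}

```text
time_s: 38.25
tcp_pos: [0.4911, -0.0291, 0.1279]
eef_rot: [-179.9, 0.1, -99.9]
contact_force: [-0.2, -0.5, -0.3]
gripper_width: 0.0006
gripper_force: 0.0
```

```bash
python3 - <<'E'
from h import *
held(0,0,.2); snap('scene','s10'); crop('s10','s10c',160,80,420,260,3)
E
```

```text
chest xy [-0.0015 -0.0921] z 0.1279 rot [-1.7989e+02  5.0000e-02 -9.9910e+01] F [-0.2 -0.5 -0.3] w 0.0006 delta {'x': -0.0921, 'y': -0.001, 'z': -0.0721, 'spin': 1.5654}
```

View pics/s10c.png

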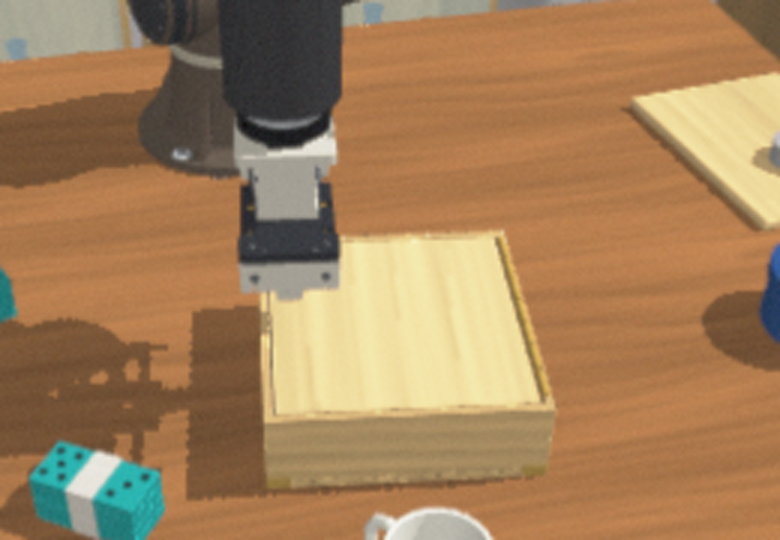

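The lid is shut, latched and level with the rim. Backing off a little further, then handing in.

Request:
{"op": "drive_tool", "data": {"rows": [{"x": 0,"y": 0,"z": -0.04,"spin": 0,"fingers": -1},{"x": 0,"y": 0,"z": -0.08,"spin": 0,"fingers": -1},{"x": 0,"y": 0,"z": -0.1,"spin": 0,"fingers": -1},{"x": 0,"y": 0,"z": -0.1,"spin": 0,"fingers": -1},{"x": 0,"y": 0,"z": -0.1,"spin": 0,"fingers": -1}]}}

```text
time_s: 38.92
tcp_pos: [0.4899, -0.0293, 0.2259]
eef_rot: [179.9, -0.0, -99.9]
contact_force: [0.5, 0.5, -0.8]
gripper_width: 0.0005
gripper_force: 0.0
```

```bash
python3 - <<'E'
from h import *
c=snap('scene','s11'); d=load('s10'); a=(slice(175,240),slice(245,350)); print(np.abs(c['pixels'][a].astype(int)-d['pixels'][a]).mean())
print(r.close_job())
E
```

```text
3.2651526251526253
the job is handed in; nothing more can be done
None
```

I handed the job in at about 39 s: the three piles that were there lie flat in pockets 0, 1 and 2, the lid looks level and latched shut, and the tin, mug and cutters were not touched; the hand-in returned no verdict.

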